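# Turn a stacked tote and nest it home in the empty bin

## Task

The carry tote stands stacked on top of the bin that holds the charger. Lift it off, give it the half turn that makes it nest instead of stack, and nest it in the empty bin, pressing it down by its bar until both spring catches have snapped over it and it sits fully home; then let go. The bin sits on soft rubber buffers that give way a good deal as you press, so go by feel and never push the tote against the bin harder than 30 N; leave the charger and the other things on the desk alone.

Things in the scene. Friction and masses are not known exactly. Their poses are not given: they have to be found in the camera images.
- tote_grip (a point): Centre of the carry bar of the light grey open tote (loose, 0.15-0.31 kg). Bar 12 mm wide (this frame's y), 12 high, 98 long (x), on a post near each end. z up, x along the tote. The tote below is 100 (x) x 64 (y) x 50 mm high; its rim is 36 mm and its underside 86 mm below this point. It nests in a bin with its x the same way as the bin's x, and stacks with its x opposite.
- tote_ribs_end (a point): Point at the bar's +x end, 50 mm from tote_grip, same axes. Each long side of the tote has two upright ribs 10 mm wide, at x = -14 and +34 mm from its middle, out to y = +-42 mm, with half-round feet 12 mm above the underside: so the ribs lie nearer this end. Each end face has a level half-round bead, 3.5 mm proud, 30 mm above the underside, for the catches.
- empty_bin: Empty grey bin; origin at the centre of its underside, 30 mm above the desk, x along it, z up. Inside 111 (x) x 70 (y) mm; walls and floor 4 mm; rim 58 mm above the origin, 90 mm wide. Each long wall has two slots for the ribs, 13.5 mm wide, open at the top, 44 deep, at x = -14 and +34 mm. Tote fully home: its underside on the bin's floor, tote_grip 90 mm above this origin.
- empty_catch (a point): Axis of the sprung steel roller (catch) in the middle of the bin's +x end wall, 40 mm above the bin's underside; another is at the other end. They stand 4.5 mm into the bin. The tote's beads meet them about 10 mm above home; passing them takes roughly 10 to 16 N, more than the tote's weight. The bin cannot slide or turn but sinks 10 to 15 mm on soft buffers under the push (stop at 22 mm) and comes up again.
- loaded_floor (a point): Centre of the inner floor, 34 mm above the desk, of the other bin: same shape and size, fixed, with the charger in it; z up, x along the bin in the same sense as in the empty bin (towards the end nearer its slots). The tote starts stacked on it, its x opposite to the bin's, rib feet on the rim: tote_grip is 128 mm above this point.
- charger: White charger block, 64 x 45 x 28 mm, lying in the loaded bin, under the tote; origin at the centre of its underside. Leave it there.
- wax_tin: Round cream and red tin, 63 mm across, 34 mm high, standing on the desk beyond the bins; origin at the centre of its underside. A bystander.
- hex_key: Black hex key, 30 x 88 x 5 mm, lying on the desk in front of the bins; origin at its underside. A bystander.

How it is judged:
By the outcome, as a careful person would: the job done as asked, in the order asked, and still so for the second after the job is handed in, with the robot touching nothing.
It also fails if it takes over 58 s, if anything falls off the work surface, if the arm or the gripper's body presses on something with over 40 N, if the wrist force passes 120 N, or if a joint passes its speed limit or range.

## Robot

A 6-joint arm with a two-finger parallel gripper is mounted at the origin on a cart in front of the work surface, level with it; the furniture and walls round the work are solid. World frame = base frame: x ahead of the robot, y to its left, z up, the work surface at z = 0. Lengths are in m, angles in rad, forces in N, time in s.
With the tool pointing down it reaches from about 0.325 to 0.925 m from the base axis. Payload 3.1 kg.
Tool frame: the origin (TCP) lies midway between the tips of the shut fingers; the grasp point (between the pads) lies 19 mm behind it (env.grip_point_offset is the distance from the TCP to the grasp point, in m); z points along the fingers, x is the direction in which the jaws open and shut, and the axes are right-handed (so a half turn about z gives the same grasp; the last joint's range is limited). The gripper opens to 85 mm and grips with 20 to 120 N. Pads are 22 mm wide; open, the fingers measure 114 mm over their backs; the gripper's body (76 mm by 85 mm) begins 54 mm behind the grasp point. The pads swing forward as they close: fully open they stand 13 mm farther back than shut.
Start: joints at [1.084, 0.217, 1.613, -0, 1.311, -0.112], TCP at [0.229, 0.582, 0.231] pointing down, gripper open.
Joint ranges: [-2.75, 2.75], [-0.78, 2.1], [0.31, 2.55], [-1.13, 4.27], [0.13, 2.63], [-2.58, 2.58]. Speed limits (rad/s): [2.79, 2.79, 3.14, 3.14, 3.14, 3.14].

## Interface

Orientations are given as a unit quaternion [w, x, y, z].
In Python, from plant import env, grab_frame, workorder, recognise, trace, place_of, sensors gives the robot as it stands. The module is installed in compiled form; this text tells all that it offers. Calls block until the motion is done:
- env.goto(position, orientation): joint-space move of the TCP to a pose.
- env.servo_line(position, rot=None, vel=0.15): straight line of the TCP; rot=None keeps the orientation; vel is the mean speed in m/s.
- env.goto_joints(angles): joint-space move.
- env.move_gripper(opening): finger opening in m; the grip force is fixed at half the most; returns when the fingers have stopped.
- env.hold(seconds).
- env.ik(position, orientation): joint angles nearest the present ones, or None.
- grab_frame(name): name is "scene" or "top"; returns a dict with "image" (384x512x3 uint8, red, green, blue), "range_z" (384x512 float32, m along the optical axis (not along the pixel's ray), 0 where there is no reading), "fovy" (degrees; the focal length in pixels is half the picture's height over the tangent of half this angle, whatever the lens; pixels are square), "cx", "cy" (the principal point, pixels), "R" (3x3) and "t" (3): a world point X has camera coordinates R X + t. Camera axes: x right, y down, z forward; pixel columns grow to the right and rows downward; lengths in m; the calibration is good to about 2 mm. A picture is of the moment at which its call begins.
A pose or a line that the arm cannot do raises env.MotionError and nothing moves.
- workorder.sign_off(): hands the job in, once; it reports no verdict.
Trained networks look in a picture, given as the dict that the camera call returned (one of the last four; its "shot" number tells which), for a name from the list of things; names that differ only in an ending like _2 or _b are one class to them, and where a whole thing is asked for, a point or a joint stands for the part that bears it (a point fixed in the world has none). Each returns a list of dicts, best first, with "confidence" (0 to 1); they miss things now and then, are a little off and sometimes report something else, mostly with a low value. They report only what shows in the picture. A call takes as long as a camera call.
- recognise(picture, target): "position" ([x, y, z] in m, in the coordinates of the camera as it stood for that picture, good to about 4 mm: the middle of the surface that is visible of it).
- trace(picture, target): "region" (384x512 bool, what is visible of it).
- place_of(picture, target): "position" ([x, y, z] in m, in the coordinates of the camera as it stood for that picture, good to about 4 mm: a listed point, or the origin of a listed thing).
Readings, each from a call of its own:
- sensors.read_time_s(): time.
- sensors.read_joint_positions(): joint angles.
- sensors.read_qd(): joint speeds.
- sensors.read_joint_torque(): joint torques, N m.
- sensors.read_ee_pos(): TCP position.
- sensors.read_eef_rot(): TCP orientation.
- sensors.read_ft_force(): force on the tool from outside, world axes, zero at the start.
- sensors.read_moment(): the same for the moment, N m.
- sensors.read_opening(): finger opening in m.
Only numpy, scipy, OpenCV 4.12 (cv2) and the standard library are available. Lean on these libraries where they do the work, as an engineer would, in place of code of your own. Each camera call takes 0.05 s, during which the arm holds its last target.

## Working session

There is one attempt and no reset: what is moved stays moved. The work goes in short steps, each a Python script; the robot and the scene stay as the last script left them, time stands still between calls to the robot, and variables do not carry over. Pictures are saved under pics/ and viewed, and the job is handed in when it is done.

```bash
ls; mkdir -p pics; cat > h.py <<'E'
import numpy as np, cv2
from plant import env, grab_frame, workorder, recognise, trace, place_of, sensors
def w(p,c): return p["R"].T@(np.array(c)-p["t"])
def save(p,n): cv2.imwrite("pics/"+n+".png",cv2.cvtColor(p["image"],cv2.COLOR_RGB2BGR))
def cloud(p):
    H,W=p["range_z"].shape; f=H/2/np.tan(np.radians(p["fovy"])/2)
    v,u=np.mgrid[:H,:W]; z=p["range_z"]
    c=np.stack([(u-p["cx"])*z/f,(v-p["cy"])*z/f,z],-1)
    return (c-p["t"])@p["R"]
E
python3 - <<'E'
from h import *
np.set_printoptions(precision=4,suppress=True)
for n in("scene","top"):
    p=grab_frame(n); save(p,n+"0"); print(n,p["fovy"],p["t"],p["R"].T@-p["t"])
    for k in["tote_grip","tote_ribs_end","empty_bin","empty_catch","loaded_floor","charger","wax_tin","hex_key"]:
        print(k,[(w(p,d["position"]),round(d["confidence"],2)) for d in place_of(p,k)[:3]])
print(sensors.read_time_s(),sensors.read_eef_rot(),sensors.read_ft_force(),env.grip_point_offset,sensors.read_opening())
E
```

```text
pics
scene 42.830669786910526 [-0.4925  0.2727  0.7205] [ 0.1013 -0.6329  0.6522]
tote_grip [(array([ 0.5668, -0.2474,  0.1631]), 0.59)]
tote_ribs_end [(array([ 0.5194, -0.2243,  0.1604]), 0.6)]
empty_bin [(array([0.5156, 0.0433, 0.0329]), 0.59)]
empty_catch [(array([0.5649, 0.0623, 0.0678]), 0.95)]
loaded_floor [(array([ 0.5704, -0.2473,  0.0347]), 0.86)]
charger [(array([ 0.58  , -0.2479,  0.0325]), 0.5)]
wax_tin [(array([ 0.6555, -0.0578,  0.0012]), 0.76)]
hex_key [(array([ 0.4317, -0.1293, -0.0004]), 0.55)]
top 55.47214938999888 [-0.1363  0.5689  0.9113] [ 0.4481 -0.1194  0.9786]
tote_grip [(array([ 0.57  , -0.2403,  0.1598]), 0.7), (array([ 0.5166, -0.225 ,  0.1593]), 0.31)]
tote_ribs_end [(array([ 0.517 , -0.2249,  0.1613]), 0.57)]
empty_bin [(array([0.5109, 0.0471, 0.0278]), 0.88)]
empty_catch [(array([0.5661, 0.0622, 0.0718]), 0.89)]
loaded_floor [(array([ 0.5717, -0.2436,  0.0304]), 0.81)]
charger []
wax_tin [(array([ 0.658 , -0.0536,  0.0022]), 0.9)]
hex_key []
0.9 [0.     0.8265 0.563  0.    ] [-0.652   0.1224 -0.5415] 0.0187 0.08552877994804185
```

View pics/scene0.png

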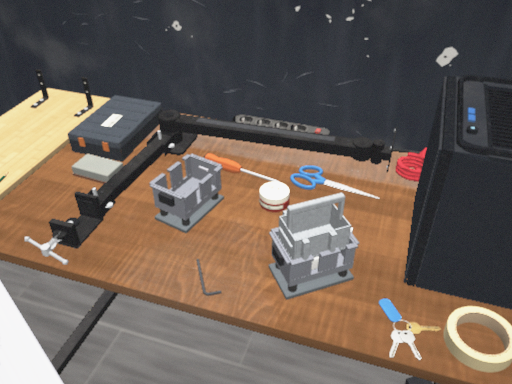

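View pics/top0.png

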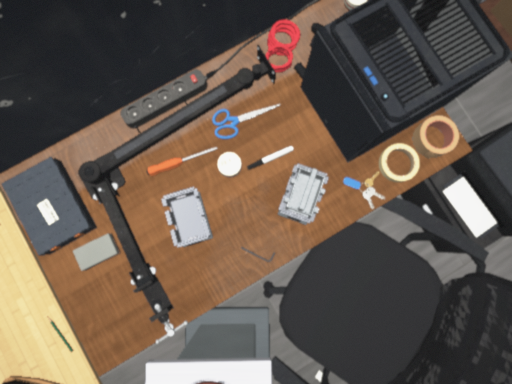

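The scene view shows the empty bin at about (187,190) and the loaded bin with the tote and its bar at (314,240). The top view shows them at (187,217) and (304,193). The tin is between and beyond them, the hex key is in front, and there is a dark boom arm to the left and a PC case to the right. Next I'll refine the poses with depth.

```bash
python3 - <<'E'
from h import *
np.set_printoptions(precision=4,suppress=True)
for n in("scene","top"):
    p=grab_frame(n); C=cloud(p); z=C[...,2]; ok=p["range_z"]>0
    print("==",n, "desk z",np.median(z[ok&(abs(z)<.01)]))
    for nm,c,zr in [("bar",(.568,-.244),(.16,.176)),("toterim",(.568,-.244),(.116,.131)),("loadedrim",(.568,-.244),(.08,.094)),("emptyrim",(.513,.045),(.081,.095)),("emptyfloor",(.513,.045),(.026,.042))]:
        m=ok&(np.hypot(C[...,0]-c[0],C[...,1]-c[1])<.085)&(z>zr[0])&(z<zr[1])
        if m.sum()<8: print(nm,m.sum());continue
        P=C[m]; r=cv2.minAreaRect((P[:,:2]*1000).astype(np.float32))
        q=(P[:,:2]-P[:,:2].mean(0)); e=np.linalg.svd(q,full_matrices=False)[2][0]
        print(nm,m.sum(),"ctr",np.round(np.array(r[0])/1000,4),np.round(r[1],1),"ang",round(r[2],1),"pca",round(np.degrees(np.arctan2(e[1],e[0]))%180,1),"z",np.median(P[:,2]))
    for k in("tote_grip","empty_bin"):
        for d in trace(p,k)[:1]:
            m=d["region"]&ok;P=C[m];print(k,m.sum(),P.min(0),P.max(0))
    # obstacles height map
    m=ok&(z>.1)&(C[...,0]>.2)&(C[...,0]<.85)&(abs(C[...,1])<.5)
    H={}
    for q in C[m]: 
        k=(round(q[0]*10)/10,round(q[1]*10)/10);H[k]=max(H.get(k,0),round(float(q[2]),2))
    print(sorted(H.items()))
    im=cv2.cvtColor(p["image"],cv2.COLOR_RGB2BGR)
    a,b=((150,140,200,150) if n=="scene" else (155,155,185,100))[:2],None
    crop=im[130:300,140:370] if n=="scene" else im[150:260,150:340]
    cv2.imwrite("pics/crop_%s.png"%n,cv2.resize(crop,None,fx=3.4,fy=3.4,interpolation=cv2.INTER_CUBIC))
E
```

```text
== scene desk z -0.0005652074136181554
bar 448 ctr [ 0.5676 -0.2467] [13.3 98.7] ang 69.7 pca 159.3 z 0.16634006842070542
toterim 791 ctr [ 0.5677 -0.2468] [ 84.2 101.2] ang 69.0 pca 160.1 z 0.12225463993585889
loadedrim 1245 ctr [ 0.569  -0.2451] [ 92.5 133.2] ang 68.7 pca 150.0 z 0.08710423627031404
emptyrim 761 ctr [0.5133 0.0433] [133.6  91. ] ang 17.0 pca 17.6 z 0.08693994625434658
emptyfloor 687 ctr [0.5132 0.0431] [121.8  79.6] ang 16.5 pca 36.4 z 0.03446591350370876
empty_bin 2919 [ 0.4412 -0.0159 -0.0037] [0.6466 0.2117 0.0907]
[((0.5, -0.3), 0.13), ((0.5, -0.2), 0.17), ((0.6, -0.3), 0.17), ((0.6, -0.2), 0.17), ((0.7, -0.5), 0.3), ((0.7, -0.4), 0.3), ((0.7, -0.3), 0.29), ((0.7, 0.4), 0.3), ((0.7, 0.5), 0.29), ((0.8, -0.4), 0.3), ((0.8, -0.3), 0.3), ((0.8, 0.2), 0.32), ((0.8, 0.3), 0.32), ((0.8, 0.4), 0.31)]
== top desk z 0.0003184892403076332
bar 236 ctr [ 0.5669 -0.2412] [12.4 96.9] ang 69.8 pca 159.6 z 0.16800692091150027
toterim 292 ctr [ 0.567  -0.2414] [83.9 99.8] ang 69.8 pca 157.7 z 0.12564129256716217
loadedrim 655 ctr [ 0.5674 -0.2409] [ 90.1 133.4] ang 69.3 pca 161.3 z 0.08716982065743001
emptyrim 611 ctr [0.5125 0.0485] [133.1  90.2] ang 16.8 pca 16.4 z 0.08815972512460107
emptyfloor 1083 ctr [0.5147 0.0473] [108.2  74.6] ang 16.7 pca 15.7 z 0.034427133117653594
tote_grip 1346 [ 0.5098 -0.3048 -0.0015] [ 0.6317 -0.19    0.1715]
empty_bin 1940 [ 0.4416 -0.0099 -0.0042] [0.5834 0.1252 0.0932]
[((0.5, -0.3), 0.13), ((0.5, -0.2), 0.17), ((0.6, -0.3), 0.17), ((0.6, -0.2), 0.17), ((0.7, -0.5), 0.3), ((0.7, -0.4), 0.3), ((0.7, -0.3), 0.3), ((0.7, 0.4), 0.28), ((0.7, 0.5), 0.17), ((0.8, -0.5), 0.3), ((0.8, -0.4), 0.3), ((0.8, -0.3), 0.3), ((0.8, 0.2), 0.45), ((0.8, 0.3), 0.46), ((0.8, 0.4), 0.32)]
```

```bash
python3 - <<'E'
from h import *
R=[]
for k in range(3):
  for n in("scene","top"):
    p=grab_frame(n)
    d={}
    for k in["tote_grip","tote_ribs_end","empty_bin","empty_catch"]:
        r=place_of(p,k)
        if r and r[0]["confidence"]>.5: d[k]=np.round(w(p,r[0]["position"]),4).tolist()
    print(n,d)
E
```

```text
scene {'tote_grip': [0.5631, -0.2433, 0.1628], 'tote_ribs_end': [0.5231, -0.2274, 0.1625], 'empty_bin': [0.5146, 0.0466, 0.0319], 'empty_catch': [0.5681, 0.0647, 0.0672]}
top {'tote_grip': [0.5715, -0.2426, 0.1598], 'tote_ribs_end': [0.5189, -0.2223, 0.1657], 'empty_bin': [0.5098, 0.0475, 0.0298], 'empty_catch': [0.5686, 0.0596, 0.0677]}
scene {'tote_grip': [0.5665, -0.2465, 0.1629], 'tote_ribs_end': [0.522, -0.2235, 0.164], 'empty_bin': [0.5173, 0.0441, 0.0323], 'empty_catch': [0.566, 0.0644, 0.0683]}
top {'tote_grip': [0.5697, -0.2433, 0.1598], 'tote_ribs_end': [0.5193, -0.2236, 0.161], 'empty_bin': [0.5117, 0.0469, 0.0322], 'empty_catch': [0.566, 0.0607, 0.069]}
scene {'tote_grip': [0.5636, -0.2427, 0.1614], 'tote_ribs_end': [0.5244, -0.2253, 0.1638], 'empty_bin': [0.5161, 0.0444, 0.0336], 'empty_catch': [0.5648, 0.0619, 0.0685]}
top {'tote_grip': [0.5682, -0.2402, 0.1596], 'tote_ribs_end': [0.5142, -0.2232, 0.1636], 'empty_bin': [0.5113, 0.0479, 0.0317], 'empty_catch': [0.5691, 0.0609, 0.0698]}
```

View pics/crop_scene.png

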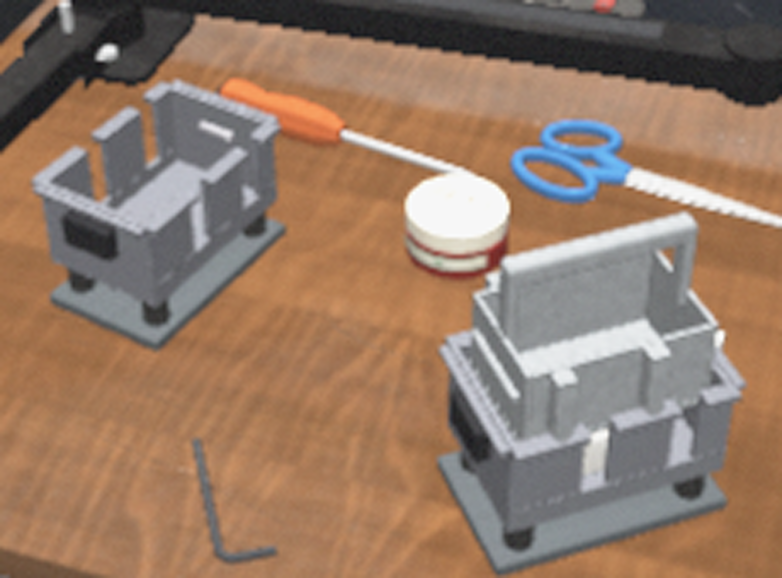

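View pics/crop_top.png

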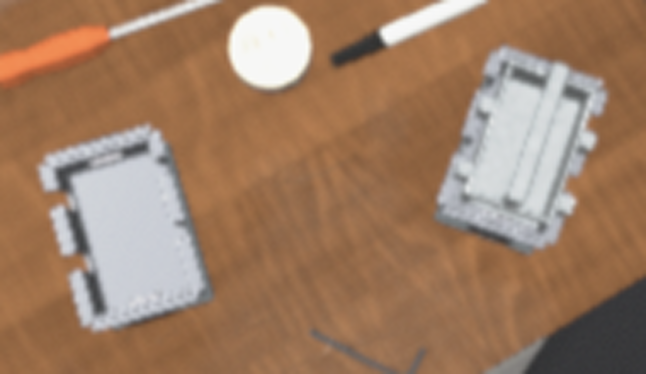

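Bin yaw is about 16.8° and tote yaw about 159.6°, with the ribs end nearer the robot. Both cameras agree on the relative displacement, so I'll grasp.

```bash
cat >> h.py <<'E'
from scipy.spatial.transform import Rotation as Ro
np.set_printoptions(precision=4,suppress=True)
def q(psi): a=np.radians(psi)/2; return np.array([0,np.cos(a),np.sin(a),0])
def st(): print("t",round(sensors.read_time_s(),2),"ee",np.array(sensors.read_ee_pos()),"F",np.array(sensors.read_ft_force()),"M",np.array(sensors.read_moment()),"op",round(sensors.read_opening(),4),flush=True)
E
python3 - <<'E'
from h import *
G=np.array([.5672,-.244]); 
st()
env.goto([*G,.24],q(69.6)); st()
print(sensors.read_joint_positions())
env.servo_line([*G,.1425],vel=.12); st()
env.move_gripper(.004); st()
env.servo_line([*G,.155],vel=.05); st()
env.servo_line([*G,.25],vel=.15); env.hold(.2); st()
p=grab_frame("scene"); save(p,"lift"); p=grab_frame("top"); save(p,"liftt")
E
```

```text
t 2.7 ee [0.2288 0.5816 0.2313] F [ 0.4243  0.4138 -0.2151] M [ 0.0118 -0.0001 -0.0243] op 0.085
t 5.83 ee [ 0.5675 -0.2432  0.24  ] F [-0.1263 -0.7029  0.401 ] M [-0.0217  0.0196 -0.0254] op 0.0854
[-0.5186  0.1941  1.6237  0.0002  1.3239 -1.7345]
t 6.79 ee [ 0.5679 -0.2444  0.1435] F [-0.8804 -0.9994  0.5762] M [-0.0338  0.0025  0.0043] op 0.0855
t 7.46 ee [ 0.5673 -0.2439  0.1426] F [0.6409 1.9818 0.8648] M [-0.0066 -0.0412 -0.0097] op 0.0108
t 7.86 ee [ 0.5674 -0.2442  0.1555] F [-0.2567  0.7323 -2.4015] M [-0.0149 -0.0065  0.0117] op 0.0111
t 8.84 ee [ 0.5663 -0.2435  0.248 ] F [-0.2549  0.1442 -2.6288] M [-0.0032 -0.0497  0.0186] op 0.0107
```

View pics/lift.png

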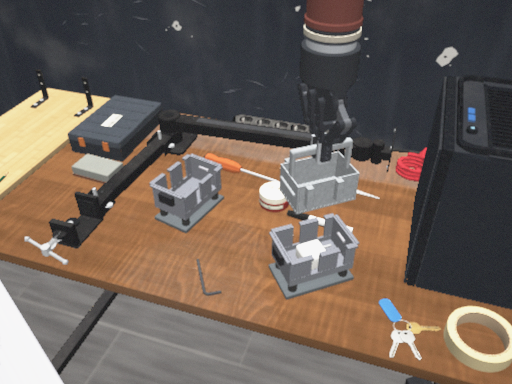

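View pics/liftt.png

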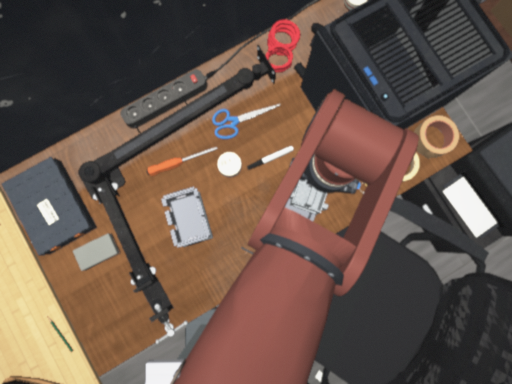

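The tote is lifted level at about (318,180) in the scene view, and the charger is still in its bin at (312,250). Now carry it across, turn it, and check alignment above the empty bin.

```bash
cat > meas.py <<'E'
from h import *
def meas(p,zg,c,n):
    # zg: grip height; tote rim cloud at zg-.036
    C=cloud(p);z=C[...,2];m=(p["range_z"]>0)&(np.hypot(C[...,0]-c[0],C[...,1]-c[1])<.075)&(abs(z-(zg-.036))<.006)
    P=C[m];r=cv2.minAreaRect((P[:,:2]*1000).astype(np.float32));print(n,"rim",m.sum(),np.array(r[0]),np.array(r[1]),round(r[2],2))
E
python3 - <<'E'
from meas import *
B=np.array([.513,.046])
env.servo_line([*B,.25],rot=q(-73.2),vel=.13); st()
env.servo_line([*B,.20],vel=.12); env.hold(.3); st()
a=sensors.read_eef_rot(); print(a)
g=sensors.read_ee_pos()
for n in("scene","top"):
    p=grab_frame(n); save(p,"over_"+n); meas(p,g[2]+.0187,B,n); np.savez("over_"+n,**{k:p[k] for k in("range_z","fovy","cx","cy","R","t")})
    for k in("tote_grip","tote_ribs_end","empty_catch"): print(k,[(w(p,d["position"]),round(d["confidence"],2)) for d in place_of(p,k)[:2]])
E
```

```text
t 11.58 ee [0.5131 0.0458 0.25  ] F [ 0.4909 -0.9103 -1.9126] M [-0.0105  0.0111  0.0285] op 0.011
t 12.45 ee [0.5137 0.046  0.201 ] F [-1.2933 -0.2495 -2.7512] M [-0.0584 -0.0092 -0.0308] op 0.0106
[-0.0005  0.8028 -0.5962  0.0008]
scene rim 456 [513.4796  41.2623] [103.7981  85.009 ] 15.67
tote_grip [(array([0.5138, 0.0429, 0.2227]), 0.65)]
tote_ribs_end [(array([0.5614, 0.0611, 0.2247]), 0.97)]
empty_catch [(array([0.5657, 0.0641, 0.0676]), 0.95), (array([ 0.6574, -0.0565,  0.0022]), 0.24)]
top rim 150 [508.1776  25.947 ] [ 57.2509 114.3691] 81.57
tote_grip [(array([0.5154, 0.0462, 0.2181]), 0.8)]
tote_ribs_end [(array([0.5558, 0.061 , 0.2223]), 0.85)]
empty_catch [(array([0.5676, 0.0568, 0.0716]), 0.65)]
```

View pics/over_scene.png

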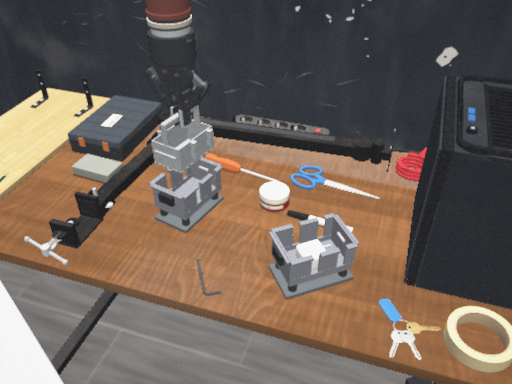

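View pics/over_top.png

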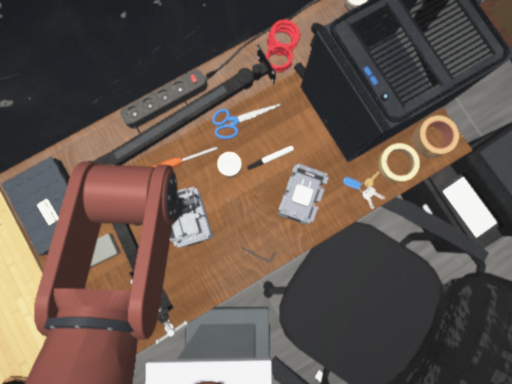

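The tote is over the bin with the ribs end at +x, which matches the bin. The scene camera puts the tote about 2 mm to −y of the bin, so I'll measure that more carefully.

```bash
python3 - <<'E'
from h import *
p0=dict(np.load("over_scene.npz"))
C=cloud(p0); im=cv2.imread("pics/over_scene.png")
cv2.imwrite("pics/over_crop.png",cv2.resize(im[90:235,130:245],None,fx=5,fy=4.1,interpolation=cv2.INTER_CUBIC)[:600])
a=np.radians(16.8);ex=np.array([np.cos(a),np.sin(a)]);ey=np.array([-ex[1],ex[0]])
O=np.array([.513,.046])
def ana(zlo,zhi,n):
    m=(p0["range_z"]>0)&(C[...,2]>zlo)&(C[...,2]<zhi)&(np.hypot(C[...,0]-.513,C[...,1]-.046)<.085)
    P=C[m];x=(P[:,:2]-O)@ex*1000;y=(P[:,:2]-O)@ey*1000
    print(n,len(x),"x",np.percentile(x,[0,1,3,50,97,99,100]),"y",np.percentile(y,[0,1,3,50,97,99,100]))
for lo,hi in((.176,.182),(.182,.186),(.186,.191)): ana(lo,hi,"tote%.3f"%lo)
for lo,hi in((.15,.165),): ana(lo,hi,"totelow")
for lo,hi in((.080,.084),(.084,.088),(.088,.093),(.06,.08)): ana(lo,hi,"bin%.3f"%lo)
E
```

```text
tote0.176 291 x [-52.7524 -51.926  -51.3695 -18.5712  47.3363  48.1663  49.2023] y [-47.8925 -46.1324 -45.5981 -18.8466  27.0977  34.2342  39.1774]
tote0.182 221 x [-52.6783 -52.2883 -51.0485 -12.3785  47.3852  48.3521  50.5489] y [-47.6568 -46.8391 -45.193  -29.0276  27.6892  34.4321  38.1537]
tote0.186 32 x [-51.1201 -50.9601 -50.64    -2.807   46.3474  46.5501  46.6514] y [-46.5638 -45.2364 -42.5818  -6.8982  -0.1145   0.7461   1.1765]
totelow 605 x [-54.8366 -53.6644 -52.5456   0.1907  47.2565  47.997   48.5823] y [-47.6461 -46.5196 -45.83   -13.3752  26.594   27.1794  28.2732]
bin0.080 97 x [-68.0355 -66.8596 -65.4702  -6.3509  58.0276  58.4915  58.4931] y [-46.9194 -46.6065 -46.3674  -3.1699  34.621   35.6753  45.0839]
bin0.084 426 x [-65.8283 -65.1581 -64.7731 -31.856   63.4175  66.3018  67.7929] y [-48.7937 -47.6756 -47.1945 -21.712   41.1974  42.8234  45.3177]
bin0.088 108 x [-65.8499 -65.7915 -65.1874 -39.7135  62.8528  63.158   63.5643] y [-47.6444 -47.2316 -46.9997 -25.8222  38.5863  38.8194  39.6262]
bin0.060 772 x [-69.7534 -68.786  -68.2087 -24.3073  57.4735  58.1003  61.1104] y [-43.2005 -42.3112 -41.8114 -13.3027  34.6163  35.5316  37.544 ]
```

View pics/over_crop.png

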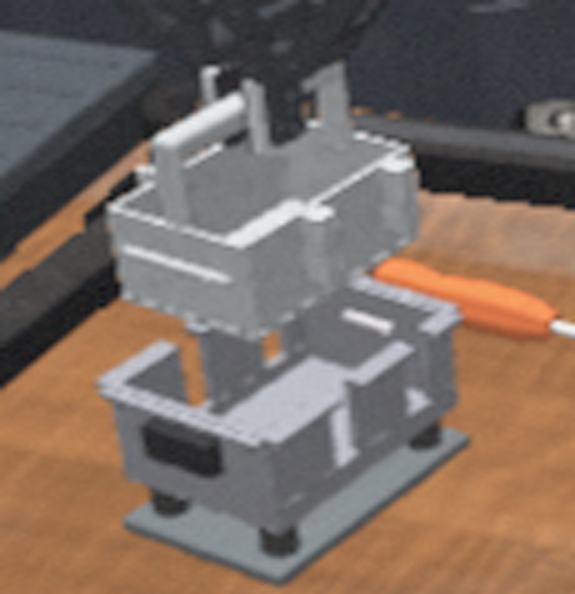

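The tote sits about 2 mm to −y and 1 mm to −x of the bin. I'll shift it and descend by feel, stopping at any early contact.

```bash
cat >> h.py <<'E'
def F(n=4):
    a=[]
    for _ in range(n): a.append(np.array(sensors.read_ft_force())); env.hold(.012)
    return np.mean(a,0)
def down(xy,z0,z1,dz,v,base,fmax,smax=5,rot=None):
    z=z0
    while z>z1:
        z-=dz; env.servo_line([*xy,z],vel=v,rot=rot); f=F()-base
        print(round(z,4),np.array(sensors.read_ee_pos())*1000,f,flush=True)
        if f[2]>fmax or np.hypot(f[0],f[1])>smax: print("STOP");break
    return z
E
python3 - <<'E'
from h import *
X=[.5140,.0480]
env.servo_line([*X,.165],vel=.1); env.hold(.2)
b=F(10); print("base",b); np.save("base",b)
down(X,.165,.114,.003,.03,b,4,5); st()
p=grab_frame("scene"); save(p,"d1")
E
```

```text
base [ 0.1235  0.1459 -2.2366]
0.162 [513.7869  47.9962 161.8073] [-0.0946 -0.1584 -0.0354]
0.159 [513.7963  47.9867 158.7182] [-0.3062 -0.4349  0.4661]
0.156 [513.8061  47.9993 155.7525] [ 0.1807  0.0211 -0.308 ]
0.153 [513.8319  48.0101 152.7972] [-0.0652 -0.0279 -0.1196]
0.15 [513.8116  48.0074 149.756 ] [-0.3387 -0.0915 -0.1492]
0.147 [513.8234  48.0093 146.7841] [-0.1101  0.3082 -0.0718]
0.144 [513.8103  48.0023 143.7657] [ 0.1336 -0.4536 -0.2716]
0.141 [513.8233  48.0177 140.7765] [-0.2205 -0.4528  0.1562]
0.138 [513.803   48.0112 137.7672] [ 0.0663 -0.1169 -0.2788]
0.135 [513.8322  48.0162 134.7991] [-0.3422 -0.527  -0.4089]
0.132 [513.8063  47.9863 131.771 ] [-0.3076 -0.1066 -0.2307]
0.129 [513.8002  48.0061 128.7591] [ 0.1436 -0.0822  0.1026]
0.126 [513.8189  48.0118 125.7775] [ 0.059  -0.1777 -0.2759]
0.123 [513.8227  48.0101 122.7998] [ 0.238  -0.311  -0.1555]
0.12 [513.8118  48.0042 119.7714] [-0.0836  0.3879  0.0046]
0.117 [513.8163  47.992  116.7704] [-0.242   0.2785 -0.2926]
0.114 [513.8334  47.9934 113.799 ] [-0.1231 -0.603   0.0883]
t 18.45 ee [0.5138 0.048  0.1138] F [ 0.6084  0.4761 -1.8994] M [ 0.0145 -0.0465  0.0094] op 0.0107
```

View pics/d1.png

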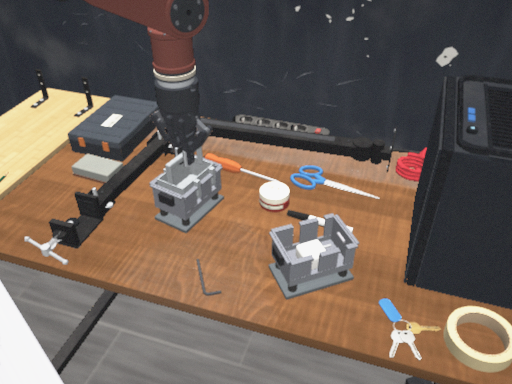

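The ribs went into the slots with no contact force. Now press in small steps, with a 21 N cap.

```bash
python3 - <<'E'
from h import *
X=[.5140,.0480]; b=np.load("base.npy"); z=.114; mx=0; prev=0
while z>.082:
    z-=.001; env.servo_line([*X,z],vel=.02); f=F(3)-b; mx=max(mx,f[2])
    print(round(z,4),round(sensors.read_ee_pos()[2]*1000,1),f,flush=True)
    if f[2]>21 or np.hypot(f[0],f[1])>8 or (mx>6 and f[2]<mx-2.5): print("STOP");break
env.hold(.1);st()
p=grab_frame("scene"); save(p,"d2")
E
```

```text
0.113 113.0 [-0.3026 -0.266   0.0883]
0.112 111.9 [-0.1862 -0.3711  0.1368]
0.111 111.0 [-0.0307 -0.4643 -0.012 ]
0.11 110.2 [ 0.5324 -0.1752  0.7171]
0.109 109.2 [1.2268 0.0179 1.525 ]
0.108 108.3 [ 0.9044 -0.1155  2.4269]
0.107 107.3 [1.7603 0.1838 3.0363]
0.106 106.3 [2.7851 0.9951 3.6878]
0.105 105.2 [2.4241 0.8453 4.8655]
0.104 104.2 [2.4841 0.3791 5.8964]
0.103 103.2 [3.0552 0.3156 6.7856]
0.102 102.3 [2.0066 0.3951 7.7466]
0.101 101.4 [2.3402 0.3327 8.2002]
0.1 100.6 [1.7351 0.1546 9.3329]
0.099 99.7 [0.9629 0.849  9.633 ]
0.098 98.8 [ 0.6891  0.2907 10.5975]
0.097 98.0 [ 0.5523  0.349  11.8111]
0.096 96.6 [1.0599 0.3954 6.9835]
STOP
t 23.55 ee [0.513  0.0479 0.095 ] F [ 4.7971 -0.8807  2.0049] M [-0.0595 -0.923   0.0903] op 0.0109
```

```bash
python3 - <<'E'
from h import *
im=cv2.imread("pics/d2.png");cv2.imwrite("pics/d2c.png",cv2.resize(im[110:240,130:245],None,fx=5,fy=4.5,interpolation=cv2.INTER_CUBIC))
print(F(10)-np.load("base.npy"));st()
E
```

```text
[ 1.6846 -0.32    4.4143]
t 23.68 ee [0.5134 0.0478 0.0954] F [ 1.5904 -0.0481  2.2389] M [-0.0062 -0.2494  0.0001] op 0.0106
```

View pics/d2c.png

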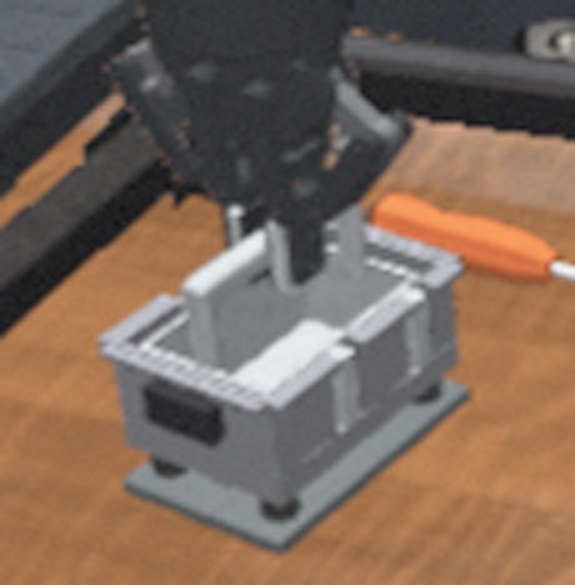

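Force dropped from 11.8 to 4.4 N, so at least one catch snapped. I'll keep pressing to see whether another follows and whether it bottoms out.

```bash
python3 - <<'E'
from h import *
X=[.5135,.0479]; b=np.load("base.npy"); z=.0955
while z>.081:
    z-=.0012; env.servo_line([*X,z],vel=.025); f=F(3)-b
    print(round(z,4),round(sensors.read_ee_pos()[2]*1000,1),f,np.round(sensors.read_moment(),2),flush=True)
    if f[2]>19 or np.hypot(f[0],f[1])>9: print("STOP");break
env.hold(.1);st()
E
```

```text
0.0943 94.3 [ 0.9246 -1.0011  5.9268] [-0.08 -0.21  0.03]
0.0931 93.3 [ 0.7018 -1.6058  6.4943] [-0.2  -0.17 -0.02]
0.0919 92.1 [ 0.3549 -1.8916  7.8546] [-0.21 -0.09  0.01]
0.0907 91.1 [ 0.348  -2.039   8.7698] [-0.19  0.01  0.07]
0.0895 90.1 [ 0.2403 -2.433   9.5074] [-0.22  0.11  0.05]
0.0883 89.1 [-0.6361 -2.7241 10.7287] [-0.24  0.13  0.03]
0.0871 88.0 [-1.435  -1.8106 11.8349] [-0.23  0.19  0.01]
0.0859 87.0 [-1.3984 -2.5578 12.9465] [-0.28  0.26  0.1 ]
0.0847 86.0 [-2.5467 -2.7922 13.6808] [-0.19  0.39  0.06]
0.0835 84.9 [-2.2422 -2.8865 14.7167] [-0.23  0.41  0.01]
0.0823 83.9 [-2.7899 -2.4871 15.7835] [-0.22  0.51  0.01]
0.0811 82.9 [-3.8887 -2.8233 16.6991] [-0.29  0.61  0.03]
0.0799 81.8 [-3.8859 -2.7605 17.6979] [-0.22  0.67  0.02]
t 27.36 ee [0.5136 0.0475 0.0819] F [-3.5433 -3.1538 14.0792] M [-0.2344  0.6352  0.0056] op 0.0109
```

The slope is linear at 0.94 N/mm up to 17.7 N, with zero force at TCP z ≈ 0.1006. That is 10 mm below first contact, which is where home should be. Now ease off, release and check.

```bash
python3 - <<'E'
from h import *
X=[.5137,.0479]; b=np.load("base.npy")
env.servo_line([*X,.0925],vel=.03); print(F(3)-b,sensors.read_ee_pos()[2])
env.servo_line([*X,.1005],vel=.03); env.hold(.1); print(F(6)-b,sensors.read_ee_pos()); st()
env.move_gripper(.05); st()
e=sensors.read_ee_pos()
env.servo_line([e[0],e[1],.13],vel=.06); st()
env.servo_line([e[0],e[1],.25],vel=.15)
env.goto([.42,.30,.30],q(-73.2)); env.hold(.2); st()
for n in("scene","top"):
    p=grab_frame(n); save(p,"end_"+n); C=cloud(p); z=C[...,2]
    near=(p["range_z"]>0)&(np.hypot(C[...,0]-.513,C[...,1]-.046)<.08)
    for nm,lo,hi in(("bar",.117,.135),("binrim",.0855,.092),("toterim",.079,.0855)):
        P=C[near&(z>lo)&(z<hi)]; r=cv2.minAreaRect((P[:,:2]*1000).astype(np.float32)); print(n,nm,len(P),np.array(r[0]),np.array(r[1]),round(r[2],1),"z",np.percentile(P[:,2],[10,50,90]))
    P=C[near&(z>.117)&(z<.135)]; A=np.c_[P[:,:2]-[.513,.046],np.ones(len(P))]; print("bar plane slope along x", np.linalg.lstsq(A,P[:,2],rcond=None)[0])
    im=cv2.imread("pics/end_%s.png"%n); cv2.imwrite("pics/endc_%s.png"%n,cv2.resize(im[110:240,130:245] if n=="scene" else im[170:260,150:230],None,fx=5,fy=4.5 if n=="scene" else 5,interpolation=cv2.INTER_CUBIC))
    for k in("tote_grip","tote_ribs_end","charger","wax_tin","hex_key"): print(k,[(w(p,d["position"]),round(d["confidence"],2)) for d in place_of(p,k)[:1]])
E
```

```text
[ 0.1846 -1.3412  8.1684] 0.09260729345843699
[ 2.4525 -0.0422  0.4017] [0.5133 0.0481 0.1002]
t 28.52 ee [0.5133 0.0481 0.1002] F [ 1.6578  0.0798 -2.0167] M [ 0.0346 -0.3686  0.0112] op 0.011
t 28.98 ee [0.5135 0.0479 0.1005] F [ 0.794  -0.3581  0.1423] M [0.0152 0.002  0.0582] op 0.05
t 29.62 ee [0.5136 0.0479 0.1303] F [-0.3832 -0.3165 -0.4373] M [-0.0179  0.044  -0.0298] op 0.0501
t 31.82 ee [0.4206 0.2988 0.2995] F [0.4815 0.0954 0.1513] M [ 0.0139 -0.0114  0.0201] op 0.0497
scene bar 249 [513.0219  42.6571] [98.376 13.722] 16.9 z [0.1184 0.1221 0.1237]
scene binrim 156 [512.9032  42.3683] [129.5678  89.8304] 16.4 z [0.0857 0.0862 0.0885]
scene toterim 613 [514.3044  44.1796] [133.8964  92.0718] 16.8 z [0.0802 0.0835 0.0851]
bar plane slope along x [-0.062   0.2306  0.1227]
tote_grip [(array([0.5109, 0.0467, 0.1175]), 0.97)]
tote_ribs_end [(array([0.5613, 0.0603, 0.119 ]), 0.93)]
charger [(array([ 0.5753, -0.2497,  0.0318]), 0.97)]
wax_tin [(array([ 0.6562, -0.0553, -0.0008]), 0.66)]
hex_key [(array([ 0.4304, -0.1257, -0.0012]), 0.42)]
top bar 226 [511.5181  47.8434] [97.5755 12.4909] 16.9 z [0.1209 0.1235 0.1254]
top binrim 341 [512.2569  48.1188] [130.6987  89.5347] 16.8 z [0.0857 0.0867 0.0883]
top toterim 489 [511.7833  48.0317] [132.9583  90.183 ] 16.3 z [0.0806 0.0833 0.0852]
bar plane slope along x [-0.0222  0.0764  0.1232]
tote_grip [(array([0.5148, 0.0473, 0.1145]), 0.97)]
tote_ribs_end [(array([ 0.5698, -0.2381,  0.0303]), 0.71)]
charger [(array([ 0.5729, -0.2432,  0.0325]), 0.91)]
wax_tin [(array([ 0.6554, -0.0542,  0.0013]), 0.55)]
hex_key [(array([ 0.4269, -0.1289, -0.0003]), 0.63)]
```

View pics/end_scene.png

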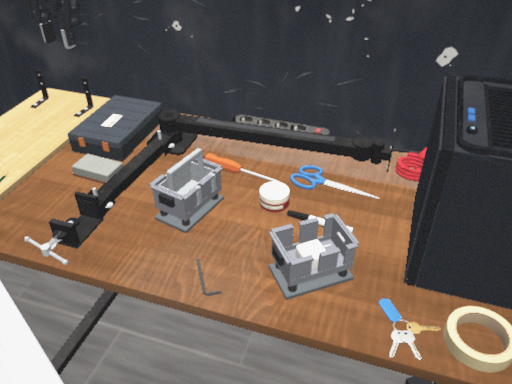

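View pics/endc_scene.png

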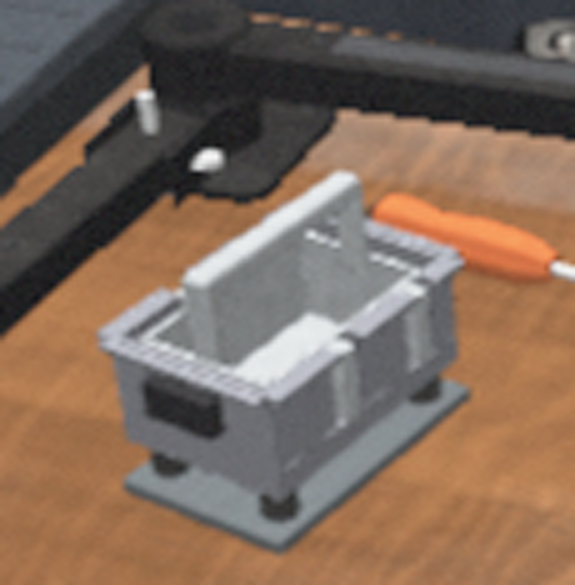

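The tote is nested with its bar at (187,178) and the tin and hex key unmoved. I'll check that the bar is level relative to the bin before handing in.

```bash
python3 - <<'E'
from h import *
a=np.radians(16.8);ex=np.array([np.cos(a),np.sin(a)]);ey=np.array([-ex[1],ex[0]])
for n,O in(("top",(.512,.048)),("scene",(.513,.0427))):
    p=grab_frame(n);C=cloud(p);D=C[...,:2]-np.array(O);x=D@ex;y=D@ey;z=C[...,2];ok=p["range_z"]>0
    for lo,hi in((-.045,-.025),(-.02,.02),(.025,.045)):
        m=ok&(x>lo)&(x<hi)&(abs(y)<.004)&(z>.11);print(n,"bar",lo,m.sum(),np.median(z[m]))
    for s in(-1,1):
        m=ok&(x*s>.058)&(x*s<.064)&(abs(y)<.035)&(z>.08);print("rim end",s,m.sum(),np.median(z[m]))
        m=ok&(x*s>.03)&(x*s<.045)&(abs(y)<.025)&(abs(y)>.012)&(z<.06);print("tote floor",s,m.sum(),np.median(z[m]) if m.any() else None)
E
```

```text
top bar -0.045 31 0.12414668711177944
top bar -0.02 59 0.12385294921097867
top bar 0.025 31 0.12409459531504556
rim end -1 74 0.0856679939882467
tote floor -1 33 0.03528111084225869
rim end 1 69 0.08578384759837447
tote floor 1 31 0.034859482190410206
scene bar -0.045 34 0.12241675276303451
scene bar -0.02 71 0.1225758703846644
scene bar 0.025 31 0.12253213799550686
rim end -1 90 0.08484210071014128
tote floor -1 11 0.0072976074639922025
rim end 1 40 0.08477316158440196
tote floor 1 32 0.033607934683910545
```

The bar is level and 38 mm above the bin rim at both ends (home is 96 − 58 = 38 mm). Handing in.

```bash
python3 - <<'E'
from h import *
st(); workorder.sign_off(); print("done")
E
```

```text
t 32.52 ee [0.42 0.3  0.3 ] F [-0.5183  0.149  -0.0165] M [ 0.0323 -0.0091 -0.0253] op 0.05
the job is handed in; nothing more can be done
done
```

The tote is nested fully home in the empty bin, the gripper has let go and is clear of everything, and I handed the job in at about 32.5 s of the 58 s allowed.

- **Lift and turn:** I gripped the tote by its bar, lifted it off the loaded bin and turned it about 143° so its x matched the empty bin's. A correction of about 2 mm followed, because the scene camera showed it off to one side. The ribs entered the slots with no measurable contact force.
- **Pressing:** Force rose to 11.8 N, then fell to 4.4 N in a single drop. I saw one drop, not two, so I take it that both catches snapped together. Pressing on to a peak of 17.7 N gave a straight 0.94 N/mm from the buffers with no further drop. The zero-force height was about 10 mm below first contact, which is the home position.
- **Final checks:** Both cameras show the bar level within about 0.3 mm and 37.6–38.4 mm above the bin rim at both ends, against the 38 mm expected. The tin and hex key read where they were at the start to within the network's error. The charger is still in its bin.
- **Disagreements:** The two cameras differ by about 5 mm in y, so I worked from positions relative to each other. The final top-view network report for `tote_ribs_end` landed on the other bin, and I ignored it because the scene view and the depth data agree. I did not tug the tote upwards to test the catches.

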